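# Slide the condiment tray along past its spring catch

## Task

Shift the white condiment tray to the left end of its track: with the fingertips, press the red spring bar down and, without letting it up on the way, push the tray's upright blue plate to the left until the tray is fully home against the stop. Then let the bar spring all the way up so that it locks the tray there, and move clear. Only press and push: do not hook or pinch the blue plate from its far side, do not touch or lift the three shakers riding on the tray, keep them standing, and leave the things round about alone.

Things in the scene. Friction and masses are not known exactly. Their poses are not given: they have to be found in the camera images.
- track: Fixed aluminium track on the worktop, 195 mm deep by 360 mm long, turned up to 0.3 rad. Origin: on the worktop, midway along its length, 17.5 mm behind mid-depth. x points away from the robot, z up; its y (robot's left) is the direction in which the tray must slide. The bar runs along its front (low x) edge, the tray behind it.
- catch_bar (a joint): How far the red spring bar is pressed down, m: 0 = up (locked), 0.014 = bottom stop. It sinks straight down as a whole wherever it is pressed; 4 N starts it, 10 N holds it at the bottom; it springs back when let go. From 0.010 down the tray slides freely; with less, the bar's steel pin stands between the tray's dark teeth and blocks it.
- pin (a point): Top of the steel pin on the bar's rear side (moves with the bar). It fits up into gaps between the tray's teeth at tray positions 0, 0.040, 0.080 and 0.120 (each within 5 mm); elsewhere it stays under a tooth and the bar cannot rise.
- tray (a joint): How far the tray has slid to the left along the track's +y, m: about 0 at the start, 0.122 against the left end stop. Sliding takes about 2 N.
- bar_top (a point): Middle of the top face of the red bar (moves with it), 55 mm above the worktop when the bar is up. The bar is 300 mm long along the track's y, 36 mm wide along x, flat on top; clear above except for the blue plate.
- push_face (a point): Middle of the right-hand (track -y) face of the upright blue plate on the tray; push it towards track +y. The plate stands across the bar, 62 to 92 mm above the worktop, 40 mm wide over the bar, 10 mm thick, with a slanting rib on its left, and moves with the tray. A finger standing on the bar right of this face can press the bar and push the plate together, sliding along the bar.
- tray_floor (a point): Middle of the white tray's inner floor, 27 mm above the worktop; moves with the tray, axes parallel to the track's. The tray is 110 mm (x) by 160 mm (y) with a rim 45 mm above the worktop; along its front stands the comb of dark teeth, 56 mm above the worktop.
- pink_shaker_mid (a point): Centre of the pink ceramic shaker, 34 mm in diameter and 50 mm tall, standing loose on the tray (the three stand in any order).
- pink_shaker: The same shaker: centre of its underside, z up along its axis.
- tan_shaker_mid (a point): Centre of the tan ceramic shaker, 34 mm in diameter and 60 mm tall, standing loose on the tray (the three stand in any order).
- tan_shaker: The same shaker: centre of its underside, z up along its axis.
- brown_shaker_mid (a point): Centre of the dark brown ceramic shaker, 34 mm in diameter and 64 mm tall, standing loose on the tray (the three stand in any order).
- brown_shaker: The same shaker: centre of its underside, z up along its axis.
- lemon_mid (a point): Centre of the yellow lemon, 71x53x51 mm, left of the track; leave it alone.
- blue_mug_mid (a point): Centre of the blue and white mug, 78x112x92 mm, right of the track; leave it alone.
- pea_tin_mid (a point): Centre of the short food tin, 76 mm in diameter, 58 mm tall, left of the track; leave it alone.
There are look-alikes about, which are no part of the job. Leave any turquoise look-alike of the pink_shaker alone.

How it is judged (in metres and radians):
On the way, in this order (a step that is already met when the one before it is completed fails the run):
1. the bar is pressed down by the fingers while the tray is still in its first notch (value of joint catch_bar above 0.009 m and value of joint tray below 0.012 m and contact force between the fingers and catch_bar above 1 N), for 0.1 s.
2. the tray slides past mid-way with the fingers still holding the bar down (value of joint tray between 0.055 and 0.11 m and value of joint catch_bar above 0.008 m and contact force between the fingers and catch_bar above 1 N), for 0.1 s.
At the end, for the whole second after the job is handed in: The tray is within 7 mm of the left end stop (joint above 0.115), the bar is up (within 2 mm) and so locks it, and all three shakers stand on the tray within 0.25 rad of upright (value of joint tray above 0.115 m and value of joint catch_bar below 0.002 m and velocity of joint tray below 0.01 m/s and angle between each of pink_shaker, tan_shaker, brown_shaker's own z axis and vertical below 0.25 rad and z of pink_shaker_mid in the frame of tray_floor between 0.015 and 0.045 m and x of pink_shaker_mid in the frame of tray_floor between -0.055 and 0.055 m and y of pink_shaker_mid in the frame of tray_floor between -0.08 and 0.08 m and z of tan_shaker_mid in the frame of tray_floor between 0.015 and 0.045 m and x of tan_shaker_mid in the frame of tray_floor between -0.055 and 0.055 m and y of tan_shaker_mid in the frame of tray_floor between -0.08 and 0.08 m and z of brown_shaker_mid in the frame of tray_floor between 0.015 and 0.045 m and x of brown_shaker_mid in the frame of tray_floor between -0.055 and 0.055 m and y of brown_shaker_mid in the frame of tray_floor between -0.08 and 0.08 m); the robot touches nothing.
It fails at once if the bar is let up while the tray is between its end positions (value of joint tray between 0.015 and 0.105 m and value of joint catch_bar below 0.006 m).
It fails at once if the blue plate is pinched or hooked from its far side (contact force between the fingers and plate_rib above 1 N).
It fails at once if a shaker is touched by the robot (contact force between any of the fingers, the arm and pink_shaker above 0.5 N or contact force between any of the fingers, the arm and tan_shaker above 0.5 N or contact force between any of the fingers, the arm and brown_shaker above 0.5 N).
It fails at once if a shaker is lifted or falls over (z of any of pink_shaker_mid, tan_shaker_mid, brown_shaker_mid in the frame of tray_floor above 0.05 m or angle between any of pink_shaker, tan_shaker, brown_shaker's own z axis and vertical above 0.6 rad).
It fails at once if the lemon, mug or tin is moved by more than 3 cm (distance of any of lemon_mid, blue_mug_mid, pea_tin_mid from where it was at the start of the episode above 0.03 m).
It also fails if it takes over 48 s, if anything falls off the work surface, if the arm or the gripper's body presses on something with over 40 N, if the wrist force passes 120 N, or if a joint passes its speed limit or range.

## Robot

A 6-joint arm with a two-finger parallel gripper is mounted at the origin on a cart in front of the work surface, level with it; the furniture and walls round the work are solid. World frame = base frame: x ahead of the robot, y to its left, z up, the work surface at z = 0. Lengths are in mm, angles in rad, forces in N, time in s.
With the tool pointing down it reaches from about 350 to 775 mm from the base axis. Payload 7.3 kg.
Tool frame: the origin (TCP) lies at the very end of the fingers, on their centre line; the grasp point (between the pads) lies 19 mm behind it; z points along the fingers, y is the line along which they close (so a half turn about z gives the same grasp; the last joint's range is limited). The gripper opens to 92 mm and grips with 3 to 60 N. Pads are 19 mm wide; open, the fingers measure 130 mm over their backs; the gripper's body (75 mm by 190 mm) begins 47 mm behind the grasp point.
Start: joints at [-1.375, 0.342, 1.524, -0, 1.275, -0.146], TCP at [175.995, -494.645, 198.841] pointing down, gripper open.
Joint ranges: [-2.53, 2.53], [-0.77, 2.02], [0.04, 2.7], [-1, 4.14], [0.28, 2.66], [-3.11, 3.11]. Speed limits (rad/s): [2.57, 2.57, 3.14, 3.14, 3.14, 3.14].

## Interface

Orientations are given as [roll, pitch, yaw] about the fixed x, y, z axes, in that order (R = Rz(yaw) Ry(pitch) Rx(roll)).
In Python, from plant import bot gives the robot as it stands.
- The arm moves only by the tool jog_arm, never from a script. Its argument "targets" is a list of rows, each an object with "xyz": the shift along the tool's x, y, z as a fraction of full scale, a list of three; "spin": the turn about the tool's z as a fraction of full scale. In form: [{"xyz": [x, y, z], "spin": spin}, ...]. A call has exactly 10 rows; each row shifts and turns the commanded pose from where the row before left it, along the tool's axes as they then stand; what a row does not reach is not made up. Full scale, the value 1, is 80 mm for a shift and 0.1 rad for a turn. A row lasts 1/8 s, in which the tool goes at most 62.5 mm and 10.7 degrees, less where a joint would pass 70% of its speed; a pose out of reach is approached as far as the arm can. A call with a number of a shift or a turn outside -1 to 1 is refused whole. A call with a gripper value outside its range is refused whole. "gripper" is the opening in per cent of the stroke, from 0 (shut) to 100 (fully open), set as the call begins (left out, the last holds). The fingers move at their own pace and stop on an object; the grip force is fixed at half the most. Time passes only in rows, so rows that do not move let the fingers close, or fill a call up. It gives the time, the measured TCP pose, the force, the opening and the grip force at its end, in the units of the state.
- bot.get_obs(): the state, without advancing time (a new reading comes with each control period).
- bot.capture(name): name is "side" or "top" or "wrist"; returns the picture (420x560x3 uint8, blue, green, red); there is no depth.
- bot.get_calibration(name): a dict with "vfov" (degrees; the focal length in pixels is half the picture's height over the tangent of half this angle, whatever the lens; pixels are square), "cx", "cy" (the principal point, pixels), "eye" and "rotation" of the camera in the world. Camera axes: x right, y down, z forward; pixel columns grow to the right and rows downward; lengths in mm; the calibration is good to about 2 mm. A picture is of the moment at which its call begins: read the wrist's pose just before it. get_calibration takes no time and is no camera call; for the wrist camera it gives the pose at the moment of the call.
- bot.close_job(): hands the job in; it is judged then, once.
The state is a dict: "time": time; "joint_positions": joint angles; "dq": joint speeds; "tau": joint torques, N m; "tool_pos": TCP position; "tcp_rot": TCP orientation; "contact_force": force on the tool from outside, world axes, zero at the start; "moment": the same for the moment, N m; "grip_width": finger opening in mm; "finger_force": force on a finger pad.
Only numpy, scipy, OpenCV 4.12 (cv2) and the standard library are available. Lean on these libraries where they do the work, as an engineer would, in place of code of your own. Each camera call takes 0.05 s, during which the arm holds its last target. There are 200 camera calls.

## Working session

There is one attempt and no reset: what is moved stays moved. The work goes in short steps, Python scripts to look and compute and a tool call to move; the robot and the scene stay as the last step left them, time stands still between calls to the robot, and variables do not carry over. Pictures are saved under pics/ and viewed, at most 10 in all, crops included, and the job is handed in when it is done.

Besides the shell and the picture viewer there is one more tool, called after "Call:" by a JSON object that holds its "api" and its "payload". jog_arm: Moves the arm, as the interface text tells. Shift numbers are shares of 80 mm and turn numbers shares of 0.1 rad, none past 1 either way. Its arguments: {"type":"object","properties":{"targets":{"type":"array","items":{"type":"object","properties":{"xyz":{"type":"array","items":{"type":"number"}},"spin":{"type":"number"}}}},"gripper":{"type":"number"}},"required":["targets"]}

```bash
mkdir -p pics
python3 - <<'E'
from plant import bot
import cv2
for n in("top","side"):
    cv2.imwrite(f"pics/{n}0.png",bot.capture(n)); print(n,bot.get_calibration(n))
o=bot.get_obs(); print(o)
E
```

```text
top {'vfov': 45.3242752104691, 'cx': 289.1747593919651, 'cy': 203.93480729231723, 'eye': array([-488.32699684,  278.07581817, 1536.69279156]), 'rotation': array([-2.52586651e+00, -1.96847337e-03, -1.85249501e+00])}
side {'vfov': 53.80530962703569, 'cx': 279.75063078938825, 'cy': 207.87842979384646, 'eye': array([ 134.10486837, -960.04157796,  747.48839105]), 'rotation': array([-2.14660623,  0.01290923, -0.36871253])}
{'time': 0.1, 'joint_positions': array([-1.37500028e+00,  3.42661588e-01,  1.52491432e+00,  8.58137073e-06,
        1.27542954e+00, -1.46019196e-01]), 'dq': array([-0.00174866, -0.00200863, -0.00183561,  0.00100666,  0.0008733 ,
        0.00038949]), 'tau': array([ 2.54863247e-03, -4.32007456e+01, -2.44692492e+01,  7.21649034e-02,
        5.26520493e-02, -3.55008660e-05]), 'tool_pos': array([ 175.91284368, -494.21807151,  198.21257206]), 'tcp_rot': array([-3.14019609e+00, -2.13681560e-04,  3.41812588e-01]), 'contact_force': array([-0.42193923, -0.50249933, -0.16071439]), 'moment': array([-0.03963219, -0.01894208, -0.02548152]), 'finger_force': 0.0, 'grip_width': 92.09581711967918}
```

View pics/top0.png

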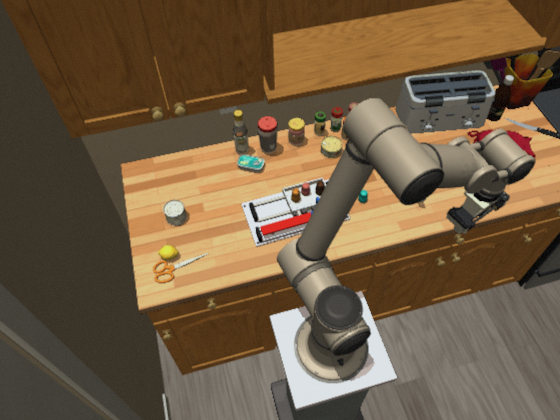

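View pics/side0.png

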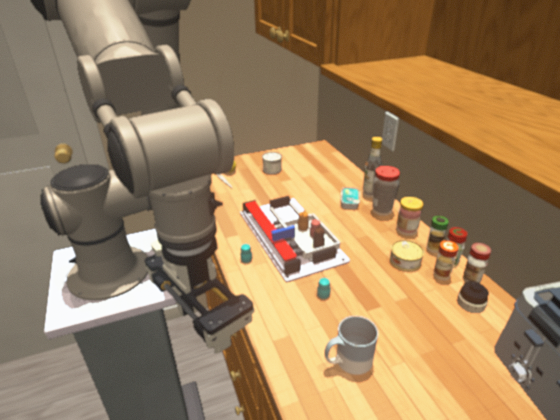

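```bash
cat > h.py <<'E'
import numpy as np,cv2
from scipy.spatial.transform import Rotation as R
def ray(c,u,v,z):
    f=210/np.tan(np.radians(c['vfov']/2))
    d=R.from_euler('xyz',c['rotation']).apply([(u-c['cx'])/f,(v-c['cy'])/f,1])
    e=np.array(c['eye']); return (e+d*(z-e[2])/d[2]).round(1)
def mask(im,lo,hi): return cv2.inRange(cv2.cvtColor(im,cv2.COLOR_BGR2HSV),lo,hi)
E
python3 - <<'E'
from plant import bot
from h import *
a=cv2.imread('pics/side0.png');b=cv2.imread('pics/top0.png')
c=cv2.resize(a[180:300,220:370],None,fx=5,fy=4.99,interpolation=cv2.INTER_CUBIC)[:, :]
cv2.imwrite('pics/s1.png',c)
cv2.imwrite('pics/t1.png',cv2.resize(b[170:250,230:360],None,fx=6,fy=6,interpolation=cv2.INTER_CUBIC))
E
```

```text
(no output)
```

View pics/s1.png

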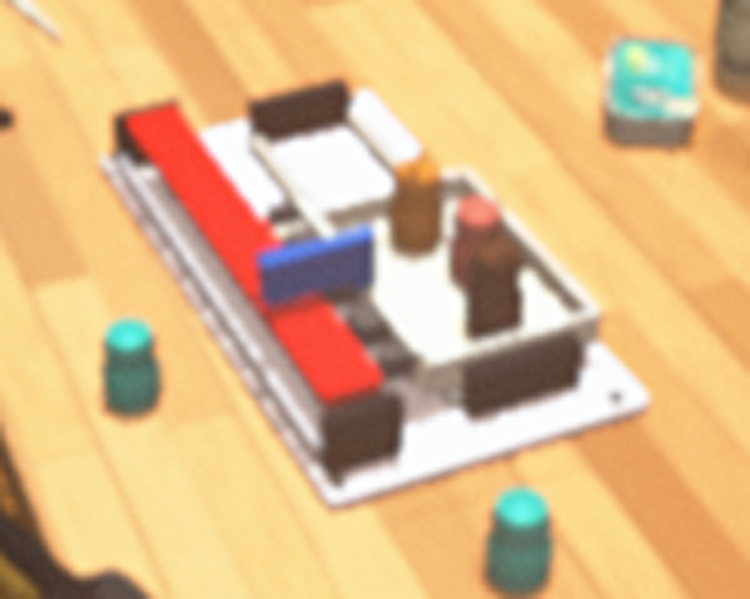

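View pics/t1.png

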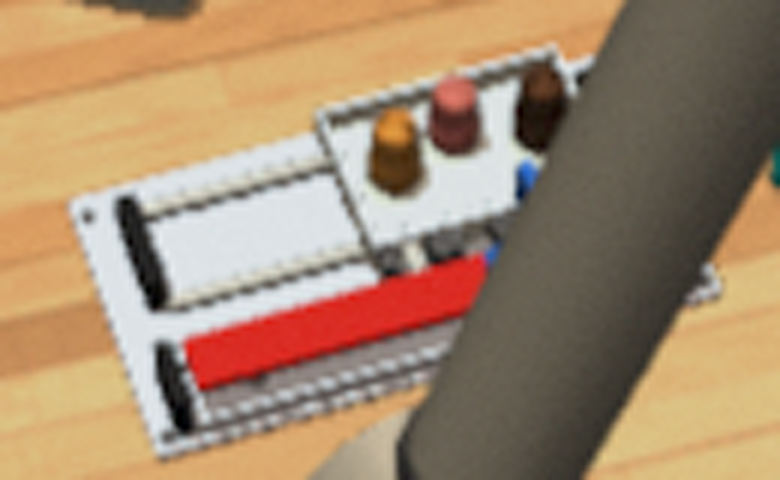

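Run:
```python
from plant import bot
from h import *
s=bot.get_calibration('side');t=bot.get_calibration('top')
for n,u,v,z in[('FL',130,115,55),('FR',178,103,55),('NR',380,378,55),('NL',325,400,55),('plate tl',262,272,92),('plate tr',374,242,92),('bl',264,305,62),('br',370,292,62),('plateback l',258,256,92),('base near',332,505,0),('base far',103,163,0)]:
    print(n,ray(s,220+u/5,180+v/5,z))
for n,u,v,z in[('FL(y+ x+)',186,343,55),('FR',200,390,55),('up near arm',488,256,55),('lo near arm',465,303,55),('basefar x-',160,458,0),('basefar x+',70,203,0)]:
    print(n,ray(t,230+u/6,170+v/6,z))
w=bot.get_calibration('wrist');o=bot.get_obs()
print(w,o['tool_pos'],R.from_euler('xyz',o['tcp_rot']).as_matrix().round(3))
```

```text
FL [422.4 104.6  55. ]
FR [454.8 106.6  55. ]
NR [ 467.1 -191.    55. ]
NL [ 434.  -196.6   55. ]
plate tl [ 425.6 -128.    92. ]
plate tr [ 491.1 -125.4   92. ]
bl [ 429.6 -118.4   62. ]
br [ 487.3 -129.3   62. ]
plateback l [ 428.6 -113.8   92. ]
base near [ 430.  -215.5    0. ]
base far [411.5 139.6   0. ]
FL(y+ x+) [449.5 106.1  55. ]
FR [416.2 106.3  55. ]
up near arm [459.3 -81.4  55. ]
lo near arm [431.2 -58.3  55. ]
basefar x- [410.7 134.3   0. ]
basefar x+ [604.8 143.7   0. ]
{'vfov': 67.33060398908364, 'cx': 281.92835222188586, 'cy': 215.043652100465, 'eye': array([ 254.42721755, -467.14519438,  383.70359409]), 'rotation': array([ 2.83403363e+00,  8.04179895e-04, -1.22889773e+00])} [ 175.91284368 -494.21807151  198.21257206] [[ 0.942  0.335 -0.   ]
 [ 0.335 -0.942  0.001]
 [ 0.    -0.001 -1.   ]]
```

Call:
{"api": "jog_arm", "payload": {"targets": [{"xyz": [0,0,0],"spin": 1},{"xyz": [0,0,0],"spin": 1},{"xyz": [0,0,0],"spin": 0.92},{"xyz": [0.45,-0.5,0],"spin": 0},{"xyz": [0.45,-0.5,0],"spin": 0},{"xyz": [0.45,-0.5,0],"spin": 0},{"xyz": [0.45,-0.5,0],"spin": 0},{"xyz": [0.45,-0.5,0],"spin": 0},{"xyz": [0.45,-0.5,0],"spin": 0},{"xyz": [0,0,0],"spin": 0}], "gripper": 0}}

```text
time: 1.35
tool_pos: [381.2, -241.4, 198.6]
tcp_rot: [-3.141, 0.0, 0.055]
contact_force: [0.2, -1.0, 0.2]
grip_width: 0.7
finger_force: 0.0
```

Run:
```python
from plant import bot
from h import *
o=bot.get_obs();print(o['tool_pos'],o['tcp_rot'],o['contact_force'],o['grip_width'])
c=bot.get_calibration('wrist');im=bot.capture('wrist');cv2.imwrite('pics/w1.png',im);print(c)
cv2.imwrite('pics/t2.png',cv2.resize(bot.capture('top')[170:250,230:360],None,fx=6,fy=6,interpolation=cv2.INTER_CUBIC))
```

```text
[ 381.17127051 -241.42776369  198.61770833] [-3.14073521e+00  9.64460484e-05  5.52349619e-02] [ 0.2016912  -1.03453643  0.23205331] 0.6642804345142621
{'vfov': 67.33060398908364, 'cx': 281.92835222188586, 'cy': 215.043652100465, 'eye': array([ 464.29801162, -237.31930546,  384.07608826]), 'rotation': array([ 2.83391776e+00,  3.38998064e-04, -1.51544699e+00])}
```

View pics/w1.png

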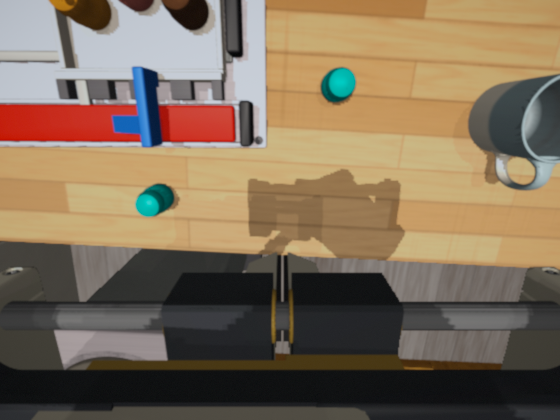

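Run:
```python
from plant import bot
from h import *
c=bot.get_calibration('wrist')
im=cv2.imread('pics/w1.png');m=mask(im,(0,150,80),(8,255,255))
for u in(20,60,190,225):
    r=np.where(m[90:160,u]>0)[0]+90;print(u,r.min(),r.max(),ray(c,u,r.min(),55),ray(c,u,r.max()+1,55))
r=np.where(m[122,170:300]>0)[0]+170;print(r.min(),r.max(),ray(c,r.max(),122,55))
b=mask(im,(100,120,60),(125,255,255))
for v in(75,100,120,135,143):
    k=np.where(b[v,100:200]>0)[0]+100;print(v,k.min(),k.max(),ray(c,k.max()+1,v,62),ray(c,k.max()+1,v,92))
```

```text
20 105 140 [458.7  17.9  55. ] [423.6  24.8  55. ]
60 105 140 [460.7 -21.4  55. ] [425.7 -15.8  55. ]
190 106 140 [ 466.4 -149.3   55. ] [ 432.5 -148.    55. ]
225 106 141 [ 468.1 -183.8   55. ] [ 433.4 -183.7   55. ]
170 234 [ 453.4 -192.7   55. ]
75 133 156 [ 492.3 -121.3   62. ] [ 489.6 -132.4   92. ]
100 136 156 [ 470.1 -119.8   62. ] [ 469.4 -131.    92. ]
120 113 156 [ 451.6 -118.5   62. ] [ 452.7 -129.8   92. ]
135 141 157 [ 437.4 -118.5   62. ] [ 439.8 -129.9   92. ]
143 142 160 [ 429.7 -121.    62. ] [ 432.8 -132.1   92. ]
```

Call:
{"api": "jog_arm", "payload": {"targets": [{"xyz": [0.456,-0.515,0],"spin": 0},{"xyz": [0.456,-0.515,0],"spin": 0},{"xyz": [0,0,0],"spin": 0},{"xyz": [0,0,0.45],"spin": 0},{"xyz": [0,0,0.45],"spin": 0},{"xyz": [0,0,0.45],"spin": 0},{"xyz": [0,0,0.15],"spin": 0},{"xyz": [0,0,0.12],"spin": 0},{"xyz": [0,0,0],"spin": 0},{"xyz": [0,0,0],"spin": 0}]}}

```text
time: 2.7
tool_pos: [449.2, -158.7, 70.2]
tcp_rot: [3.14, -0.002, 0.05]
contact_force: [-0.4, -0.8, 0.7]
grip_width: 0.2
finger_force: 0.0
```

Run:
```python
from plant import bot
from h import *
cv2.imwrite('pics/w2.png',bot.capture('wrist'))
a=bot.capture('side')
cv2.imwrite('pics/s2.png',cv2.resize(a[180:300,220:370],None,fx=5,fy=4.99,interpolation=cv2.INTER_CUBIC))
```

```text
(no output)
```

View pics/w2.png

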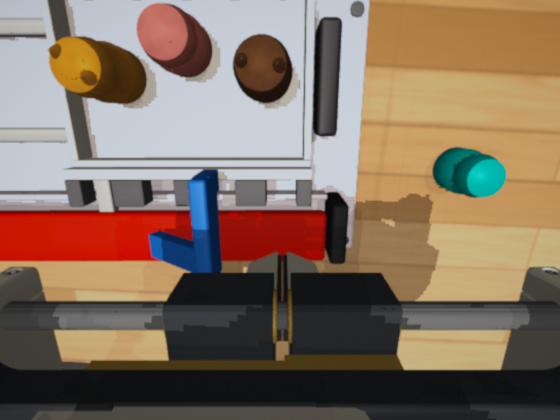

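Call:
{"api": "jog_arm", "payload": {"targets": [{"xyz": [0,0,0.06],"spin": 0},{"xyz": [0,0,0.06],"spin": 0},{"xyz": [0,0,0.06],"spin": 0},{"xyz": [0,0,0.06],"spin": 0},{"xyz": [0,0,0.05],"spin": 0},{"xyz": [0,0,0.05],"spin": 0},{"xyz": [0,0,0.03],"spin": 0},{"xyz": [0,0,0],"spin": 0},{"xyz": [0,0,0],"spin": 0},{"xyz": [0,0,0],"spin": 0}]}}

```text
time: 4.05
tool_pos: [448.7, -158.3, 39.8]
tcp_rot: [3.141, -0.0, 0.05]
contact_force: [-0.4, -0.4, -0.6]
grip_width: 0.6
finger_force: 0.0
```

Run:
```python
from plant import bot
from h import *
o=bot.get_obs();print(o['tool_pos'],o['contact_force'],o['moment'])
a=bot.capture('side');w=bot.capture('wrist')[100:330,100:400]
s=cv2.resize(a[180:300,235:345],None,fx=3.6,fy=3.6,interpolation=cv2.INTER_CUBIC)
w=cv2.resize(w,(400,307))
w=cv2.copyMakeBorder(w,0,s.shape[0]-307,0,0,cv2.BORDER_CONSTANT)
cv2.imwrite('pics/c3.png',np.hstack([s,w]))
```

```text
[ 448.65296476 -158.32654598   39.76032152] [-0.40603848 -0.35961569 -0.61759199] [-0.00441708  0.01678428  0.02322889]
```

View pics/c3.png

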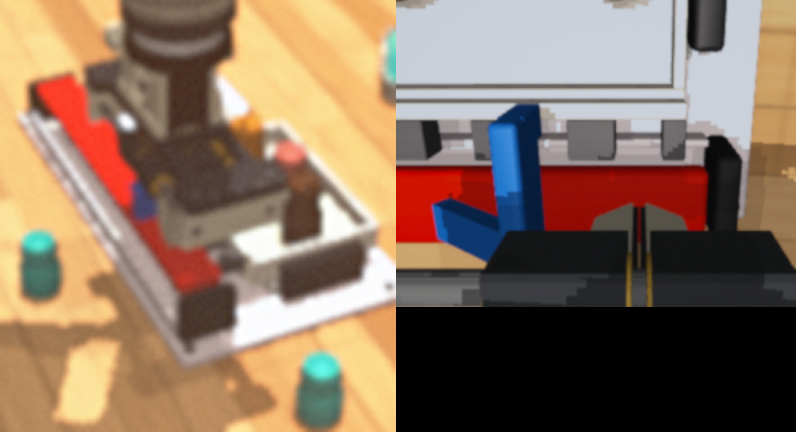

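Run:
```python
from plant import bot
from h import *
c=bot.get_calibration('wrist');im=bot.capture('wrist');cv2.imwrite('pics/w4.png',im)
m=mask(im,(0,150,80),(8,255,255))
for u in(130,150,230,250,300):
    r=np.where(m[150:330,u]>0)[0]+150
    print(u,r.min(),r.max(),[ray(c,u,r.min(),z)[:2] for z in(41,48,55)],[ray(c,u,r.max()+1,z)[:2] for z in(41,48,55)])
for v in (235,245):
    r=np.where(m[v,240:400]>0)[0]+240;print(v,r.max(),[ray(c,r.max(),v,z)[:2] for z in(41,48,55)])
b=mask(im,(100,120,60),(125,255,255))
k=np.where(b[230,100:300]>0)[0]+100;print(k.min(),k.max(),ray(c,k.max()+1,230,62),ray(c,k.max()+1,230,92))
print(c['eye'],bot.get_obs()['tau'])
```

```text
130 225 281 [array([462.2, -63.9]), array([464.8, -67.3]), array([467.5, -70.8])] [array([422.3, -60.1]), array([426.4, -63.7]), array([430.6, -67.3])]
150 225 250 [array([462.8, -76.3]), array([465.4, -79.2]), array([468. , -82.2])] [array([445.2, -74.9]), array([448.5, -77.9]), array([451.8, -81. ])]
230 225 272 [array([ 465.3, -125.7]), array([ 467.8, -126.8]), array([ 470.3, -127.9])] [array([ 432.1, -125.7]), array([ 435.9, -126.8]), array([ 439.7, -127.9])]
250 225 262 [array([ 465.9, -138.1]), array([ 468.4, -138.7]), array([ 470.9, -139.3])] [array([ 439.9, -138.6]), array([ 443.4, -139.2]), array([ 446.9, -139.8])]
300 224 256 [array([ 468.1, -169. ]), array([ 470.5, -168.4]), array([ 472.9, -167.9])] [array([ 445.7, -170.5]), array([ 449. , -169.9]), array([ 452.3, -169.2])]
235 333 [array([ 461.8, -190.1]), array([ 464.5, -188.7]), array([ 467.1, -187.4])]
245 332 [array([ 455. , -190.1]), array([ 458. , -188.8]), array([ 460.9, -187.4])]
173 205 [ 469.2 -115.8   62. ] [ 480.7 -122.9   92. ]
[ 531.70699883 -154.45228578  225.21452043] [-1.46762650e-03 -4.18101275e+01 -1.73628205e+01  5.39346971e-02
 -5.09903685e-02  3.05719277e-05]
```

Run:
```python
from plant import bot
from h import *
a=cv2.imread('pics/side0.png');b=bot.capture('side')
for im in(a,b):
    m=mask(im,(0,150,80),(8,255,255))[195:280,235:310]
    print([ (r, np.where(m[r])[0].min()+235,np.where(m[r])[0].max()+235) for r in range(0,85,8) if m[r].any()], np.where(m.any(1))[0].min()+195,np.where(m.any(1))[0].max()+195)
```

```text
[(8, np.int64(245), np.int64(256)), (16, np.int64(249), np.int64(261)), (24, np.int64(256), np.int64(267)), (32, np.int64(261), np.int64(273)), (40, np.int64(267), np.int64(271)), (48, np.int64(273), np.int64(286)), (56, np.int64(278), np.int64(292)), (64, np.int64(284), np.int64(290))] 201 260
[(8, np.int64(245), np.int64(257)), (16, np.int64(248), np.int64(259)), (24, np.int64(255), np.int64(268)), (32, np.int64(261), np.int64(272)), (40, np.int64(267), np.int64(270)), (48, np.int64(273), np.int64(278)), (56, np.int64(279), np.int64(291)), (64, np.int64(284), np.int64(293))] 201 260
```

Run:
```python
import cv2
w=cv2.imread('pics/w4.png')
cv2.imwrite('pics/w4c.png',cv2.resize(w[210:360,180:380],None,fx=4,fy=4,interpolation=cv2.INTER_CUBIC))
```

```text
(no output)
```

View pics/w4c.png

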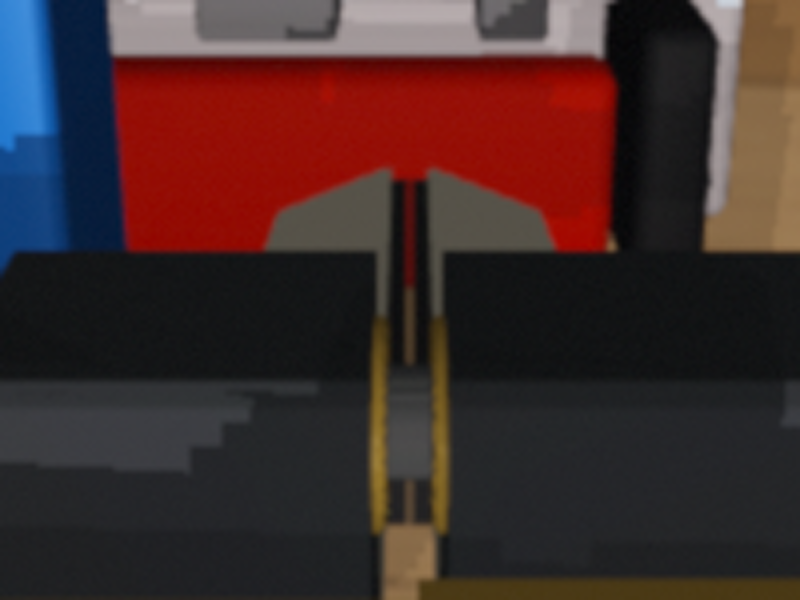

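Call:
{"api": "jog_arm", "payload": {"targets": [{"xyz": [0,0,0.03],"spin": 0},{"xyz": [0,0,0.03],"spin": 0},{"xyz": [0,0,0.03],"spin": 0},{"xyz": [0,0,0.03],"spin": 0},{"xyz": [0,0,0],"spin": 0},{"xyz": [0,0,0],"spin": 0},{"xyz": [0,0,0],"spin": 0},{"xyz": [0,0,0],"spin": 0},{"xyz": [0,0,0],"spin": 0},{"xyz": [0,0,0],"spin": 0}]}}

```text
time: 5.5
tool_pos: [448.5, -158.3, 30.0]
tcp_rot: [3.142, -0.0, 0.05]
contact_force: [0.7, -0.5, -0.1]
grip_width: 0.5
finger_force: 0.0
```

Call:
{"api": "jog_arm", "payload": {"targets": [{"xyz": [0,0,-0.4],"spin": 0},{"xyz": [0,0,-0.4],"spin": 0},{"xyz": [0,0,0],"spin": 0},{"xyz": [0,0,0],"spin": 0},{"xyz": [0,0,0],"spin": 0},{"xyz": [0,0,0],"spin": 0},{"xyz": [0,0,0],"spin": 0},{"xyz": [0,0,0],"spin": 0},{"xyz": [0,0,0],"spin": 0},{"xyz": [0,0,0],"spin": 0}], "gripper": 50}}

```text
time: 6.75
tool_pos: [448.6, -158.3, 94.0]
tcp_rot: [3.141, -0.0, 0.05]
contact_force: [0.5, -0.6, 0.8]
grip_width: 45.9
finger_force: 0.0
```

Run:
```python
from plant import bot
import cv2,numpy as np
w=bot.capture('wrist'); s=bot.capture('side')
cv2.imwrite('pics/w5.png',w);cv2.imwrite('pics/s5.png',s)
a=cv2.resize(w[200:400,60:500],(792,360)); b=cv2.resize(s[200:270,215:370],(528,238),interpolation=cv2.INTER_CUBIC)
b=cv2.copyMakeBorder(b,0,0,0,264,cv2.BORDER_CONSTANT)
cv2.imwrite('pics/c5.png',np.vstack([a,b]))
```

```text
(no output)
```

View pics/c5.png

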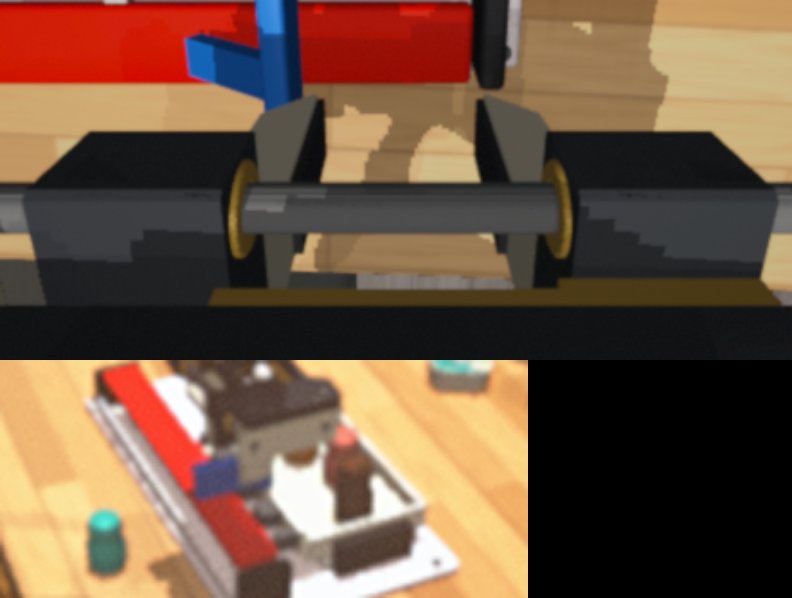

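Call:
{"api": "jog_arm", "payload": {"targets": [{"xyz": [0,0,0],"spin": 0},{"xyz": [0,0,0],"spin": 0},{"xyz": [0,0,0],"spin": 0},{"xyz": [0,0,0.4],"spin": 0},{"xyz": [0,0,0.4],"spin": 0},{"xyz": [0,0,0],"spin": 0},{"xyz": [0,0,0.02],"spin": 0},{"xyz": [0,0,0.02],"spin": 0},{"xyz": [0,0,0.02],"spin": 0},{"xyz": [0,0,0],"spin": 0}], "gripper": 0}}

```text
time: 8.1
tool_pos: [449.1, -158.6, 25.9]
tcp_rot: [3.141, -0.001, 0.05]
contact_force: [-0.3, 0.2, 4.8]
grip_width: 0.6
finger_force: 2.5
```

Run:
```python
from plant import bot
from h import *
o=bot.get_obs();print(o['tool_pos'],o['contact_force'],o['moment'])
c=bot.get_calibration('wrist');w=bot.capture('wrist');b=bot.capture('side')
cv2.imwrite('pics/w6.png',w);cv2.imwrite('pics/s6.png',b)
m=mask(b,(0,150,60),(8,255,255))[195:280,235:310]
print([(r,np.where(m[r])[0].min()+235,np.where(m[r])[0].max()+235) for r in range(8,85,8) if m[r].any()],np.where(m.any(1))[0].min()+195)
print(w[225:330:3,282].tolist())
```

```text
[ 449.09997139 -158.59027627   25.90386817] [-0.31764914  0.21929375  4.76967753] [0.0433814  0.01902836 0.01060605]
[(8, np.int64(245), np.int64(256)), (16, np.int64(248), np.int64(259)), (24, np.int64(255), np.int64(266)), (32, np.int64(261), np.int64(269)), (40, np.int64(267), np.int64(270)), (48, np.int64(273), np.int64(278)), (56, np.int64(278), np.int64(280)), (64, np.int64(284), np.int64(293))] 201
[[151, 150, 159], [153, 152, 161], [97, 96, 123], [3, 5, 90], [3, 7, 124], [4, 12, 142], [3, 15, 149], [6, 15, 150], [6, 15, 149], [5, 14, 148], [12, 18, 99], [15, 18, 83], [15, 18, 83], [14, 17, 83], [13, 15, 82], [16, 17, 82], [14, 16, 82], [16, 16, 81], [12, 14, 81], [12, 12, 80], [13, 15, 81], [15, 16, 81], [13, 15, 78], [39, 56, 74], [39, 58, 74], [38, 52, 64], [37, 36, 36], [52, 52, 52], [62, 62, 62], [62, 62, 62], [70, 70, 71], [73, 73, 75], [75, 75, 77], [74, 74, 74], [73, 72, 72]]
```

Call:
{"api": "jog_arm", "payload": {"targets": [{"xyz": [0,0,0.025],"spin": 0},{"xyz": [0,0,0.025],"spin": 0},{"xyz": [0,0,0.025],"spin": 0},{"xyz": [0,0,0.025],"spin": 0},{"xyz": [0,0,0.025],"spin": 0},{"xyz": [0,0,0.025],"spin": 0},{"xyz": [0,0,0],"spin": 0},{"xyz": [0,0,0],"spin": 0},{"xyz": [0,0,0],"spin": 0},{"xyz": [0,0,0],"spin": 0}]}}

```text
time: 9.45
tool_pos: [449.1, -158.6, 14.1]
tcp_rot: [3.141, -0.001, 0.05]
contact_force: [-0.8, 0.2, 9.2]
grip_width: 0.2
finger_force: 4.8
```

Run:
```python
from plant import bot
from h import *
o=bot.get_obs();print(o['tool_pos'],o['contact_force'],o['moment'])
b=bot.capture('side');cv2.imwrite('pics/s7.png',b);cv2.imwrite('pics/w7.png',bot.capture('wrist'))
m=mask(b,(0,150,60),(8,255,255))[195:280,235:310]
print([(r,np.where(m[r])[0].min()+235,np.where(m[r])[0].max()+235) for r in range(8,85,8) if m[r].any()],np.where(m.any(1))[0].min()+195)
```

```text
[ 449.13392888 -158.60419227   14.1071441 ] [-0.75857042  0.24740755  9.22150492] [0.06797265 0.16240225 0.02330396]
[(8, np.int64(254), np.int64(254)), (16, np.int64(247), np.int64(258)), (24, np.int64(253), np.int64(259)), (32, np.int64(259), np.int64(268)), (40, np.int64(264), np.int64(272)), (48, np.int64(271), np.int64(277)), (56, np.int64(276), np.int64(279)), (64, np.int64(282), np.int64(294))] 203
```

Call:
{"api": "jog_arm", "payload": {"targets": [{"xyz": [0,0,0.015],"spin": 0},{"xyz": [0,0,0],"spin": 0},{"xyz": [0,-0.05,0],"spin": 0},{"xyz": [0,-0.05,0],"spin": 0},{"xyz": [0,-0.05,0],"spin": 0},{"xyz": [0,-0.05,0],"spin": 0},{"xyz": [0,-0.05,0],"spin": 0},{"xyz": [0,-0.05,0],"spin": 0},{"xyz": [0,-0.05,0],"spin": 0},{"xyz": [0,-0.05,0],"spin": 0}]}}

```text
time: 10.8
tool_pos: [449.2, -128.8, 13.5]
tcp_rot: [3.137, -0.005, 0.05]
contact_force: [-0.5, -8.0, 9.6]
grip_width: 0.8
finger_force: 5.8
```

```bash
cat > p.py <<'E'
from plant import bot
from h import *
o=bot.get_obs();print(o['tool_pos'],o['contact_force'],o['moment'])
c=bot.get_calibration('wrist');im=bot.capture('wrist')
b=mask(im,(100,120,40),(125,255,255))
for v in(200,215,230):
    k=np.where(b[v,60:300]>0)[0]+60
    if len(k): print(v,k.min(),k.max(),ray(c,k.max()+1,v,62),ray(c,k.max()+1,v,92))
h=mask(im,(5,100,20),(20,255,200)) # shaker hint
s=bot.capture('side');m=mask(s,(0,150,60),(8,255,255))[195:280,235:310]
print('bar top row',np.where(m.any(1))[0].min()+195)
cv2.imwrite(f"pics/wp{o['time']:.1f}.png",im);cv2.imwrite(f"pics/sp{o['time']:.1f}.png",s)
E
python3 p.py
```

```text
[ 449.18522831 -128.75085252   13.52473182] [-0.51374072 -7.97890506  9.6236072 ] [-1.46532155  0.1065745   0.0062932 ]
200 214 238 [ 494.7 -107.3   62. ] [ 502.7 -110.9   92. ]
215 203 239 [ 487.6 -107.8   62. ] [ 497.2 -111.4   92. ]
230 203 237 [ 480.3 -107.    62. ] [ 491.5 -110.7   92. ]
bar top row 204
```

Call:
{"api": "jog_arm", "payload": {"targets": [{"xyz": [0,-0.06,0],"spin": 0},{"xyz": [0,-0.06,0],"spin": 0},{"xyz": [0,-0.06,0],"spin": 0},{"xyz": [0,-0.06,0],"spin": 0},{"xyz": [0,-0.06,0],"spin": 0},{"xyz": [0,-0.06,0],"spin": 0},{"xyz": [0,-0.06,0],"spin": 0},{"xyz": [0,-0.06,0],"spin": 0},{"xyz": [0,-0.06,0],"spin": 0},{"xyz": [0,-0.06,0],"spin": 0}]}}

```text
time: 12.15
tool_pos: [446.8, -80.4, 13.5]
tcp_rot: [3.138, -0.005, 0.05]
contact_force: [-0.1, -8.8, 10.8]
grip_width: -0.0
finger_force: 5.9
```

```bash
python3 p.py
```

```text
[446.75363299 -80.42660303  13.4501258 ] [-0.10303551 -8.78010208 10.77120245] [-1.4768387   0.13082901 -0.0494843 ]
200 214 238 [492.3 -59.   62. ] [500.3 -62.7  92. ]
215 203 239 [485.2 -59.6  62. ] [494.8 -63.1  92. ]
230 203 237 [477.9 -58.7  62. ] [489.  -62.5  92. ]
bar top row 205
```

Call:
{"api": "jog_arm", "payload": {"targets": [{"xyz": [0,-0.06,0],"spin": 0},{"xyz": [0,-0.06,0],"spin": 0},{"xyz": [0,-0.06,0],"spin": 0},{"xyz": [0,-0.06,0],"spin": 0},{"xyz": [0,-0.06,0],"spin": 0},{"xyz": [0,-0.06,0],"spin": 0},{"xyz": [0,-0.06,0],"spin": 0},{"xyz": [0,-0.06,0],"spin": 0},{"xyz": [0,-0.06,0],"spin": 0},{"xyz": [0,-0.06,0],"spin": 0}]}}

```text
time: 13.5
tool_pos: [444.3, -32.2, 13.3]
tcp_rot: [3.138, -0.005, 0.05]
contact_force: [0.2, -8.8, 11.8]
grip_width: 0.1
finger_force: 5.9
```

Call:
{"api": "jog_arm", "payload": {"targets": [{"xyz": [0,-0.03,0],"spin": 0},{"xyz": [0,-0.03,0],"spin": 0},{"xyz": [0,-0.03,0],"spin": 0},{"xyz": [0,-0.03,0],"spin": 0},{"xyz": [0,-0.03,0],"spin": 0},{"xyz": [0,0,0],"spin": 0},{"xyz": [0,0,0],"spin": 0},{"xyz": [0,0,0],"spin": 0},{"xyz": [0,0,0],"spin": 0},{"xyz": [0,0,0],"spin": 0}]}}

```text
time: 14.75
tool_pos: [443.6, -19.9, 13.3]
tcp_rot: [3.139, -0.004, 0.05]
contact_force: [-0.1, -6.3, 10.6]
grip_width: 0.2
finger_force: 5.3
```

```bash
python3 p.py
```

```text
[443.61041969 -19.92463567  13.25441319] [-0.05901502 -6.30956211 10.63670606] [-1.15062394 -0.03410178  0.01603778]
200 214 238 [489.2   1.4  62. ] [497.2  -2.3  92. ]
215 203 239 [482.2   0.9  62. ] [491.7  -2.7  92. ]
230 202 237 [474.9   1.7  62. ] [486.   -2.1  92. ]
bar top row 205
```

Call:
{"api": "jog_arm", "payload": {"targets": [{"xyz": [0,-0.02,0],"spin": 0},{"xyz": [0,-0.02,0],"spin": 0},{"xyz": [0,-0.02,0],"spin": 0},{"xyz": [0,-0.02,0],"spin": 0},{"xyz": [0,0,0],"spin": 0},{"xyz": [0,0,0],"spin": 0},{"xyz": [0,0,0],"spin": 0},{"xyz": [0,0,0],"spin": 0},{"xyz": [0,0,0],"spin": 0},{"xyz": [0,0,0],"spin": 0}]}}

```text
time: 16.1
tool_pos: [443.5, -16.1, 13.4]
tcp_rot: [3.136, -0.004, 0.051]
contact_force: [-1.8, -24.7, 10.9]
grip_width: 0.7
finger_force: 14.9
```

Call:
{"api": "jog_arm", "payload": {"targets": [{"xyz": [0,0.03,0],"spin": 0},{"xyz": [0,0.03,0],"spin": 0},{"xyz": [0,0.02,-0.03],"spin": 0},{"xyz": [0,0,-0.05],"spin": 0},{"xyz": [0,0,-0.05],"spin": 0},{"xyz": [0,0,-0.05],"spin": 0},{"xyz": [0,0,-0.1],"spin": 0},{"xyz": [0,0,-0.3],"spin": 0},{"xyz": [0,0,-0.5],"spin": 0},{"xyz": [0,0,-0.5],"spin": 0}]}}

```text
time: 17.35
tool_pos: [440.8, -18.4, 139.4]
tcp_rot: [-3.141, 0.002, 0.05]
contact_force: [0.8, 0.2, -1.1]
grip_width: 0.6
finger_force: 0.0
```

Call:
{"api": "jog_arm", "payload": {"targets": [{"xyz": [0,0.5,-0.3],"spin": 0},{"xyz": [0,0.5,0],"spin": 0},{"xyz": [0,0.5,0],"spin": 0},{"xyz": [0,0.5,0],"spin": 0},{"xyz": [0,0.4,0],"spin": 0},{"xyz": [0,0,0],"spin": 0},{"xyz": [0,0,0],"spin": 0},{"xyz": [0,0,0],"spin": 0},{"xyz": [0,0,0],"spin": 0},{"xyz": [0,0,0],"spin": 0}]}}

```text
time: 18.6
tool_pos: [451.2, -209.7, 162.5]
tcp_rot: [3.141, -0.0, 0.051]
contact_force: [-0.8, 0.4, 0.4]
grip_width: 0.3
finger_force: 0.0
```

Run:
```python
from plant import bot
from h import *
b=bot.capture('side');m=mask(b,(0,150,60),(8,255,255))[195:280,235:310]
print(np.where(m.any(1))[0].min()+195,[(r,np.where(m[r])[0].min()+235,np.where(m[r])[0].max()+235) for r in range(8,85,8) if m[r].any()])
t=bot.capture('top')
cv2.imwrite('pics/fin.png',np.hstack([cv2.resize(b[180:300,220:370],(400,320)),cv2.resize(t[165:255,230:343],(400,320))]))
```

```text
201 [(8, np.int64(245), np.int64(256)), (16, np.int64(249), np.int64(254)), (24, np.int64(256), np.int64(269)), (32, np.int64(261), np.int64(273)), (40, np.int64(267), np.int64(280)), (48, np.int64(273), np.int64(285)), (56, np.int64(279), np.int64(291)), (64, np.int64(284), np.int64(290))]
```

View pics/fin.png

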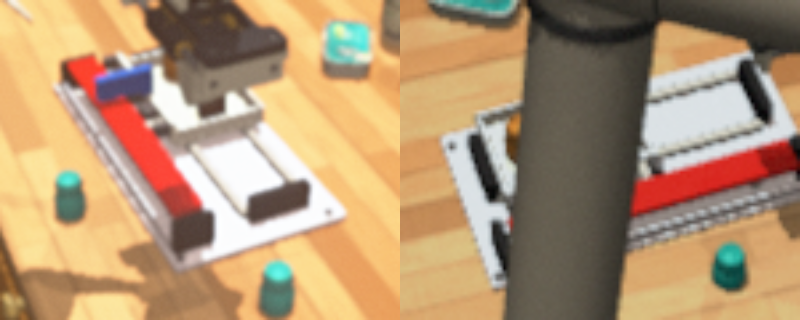

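The view shows the tray at the left stop (plate near (125,80) in the left panel). The bar edge is back at row 201, as at the start, so the bar is up and locked. The arm is clear.

```bash
python3 -c "
from plant import bot
print(bot.close_job())"
```

```text
the job is handed in; nothing more can be done
None
```

The job is handed in, with no verdict returned: the tray was pushed against the left stop (push force rose to 25 N), the bar is back up to its starting height, the arm is clear and touching nothing; in the last picture the gripper partly hid the shakers, so I did not confirm all three upright at the end.

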